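Close up a row of fragile hook boxes

TASK

Tidy the open-fronted wooden rack: line up the three clear-lidded hook boxes flat against its rear fence, side by side without gaps, and slide the metal bookend up to them so that the closed row stands between the end stop and the bookend; finish with a light press on the bookend (8 to 10 N is right) held for a moment, so that the whole row bears on the end stop, then let go. The boxes are thin and crack if anything presses on one of them with more than 15 N, so nudge them and do not grip them. Leave the other things on the table where they are.

Things in the scene. Friction and masses are not known exactly. Their poses are not given: they have to be found in the camera images.
- rack: Fixed plywood rack, open at the front and on top. Origin: underside of its floor. Its x axis points from the open front to the rear fence, y along the fence towards the end stop, z up. Floor 8 mm thick (top at z = 8 mm), x from -90 to +67 mm, y from -240 to +160 mm. Rear fence: inner face at x = +55 mm, 12 mm thick, top at z = 50 mm (a thin round rail on it rises to 54 mm).
- fence: The rack's rear fence, fixed to it, same axes: origin at the foot of its inner face (rack x = +55 mm, y = 0, z = 8 mm).
- end_stop: Plywood end wall of the rack, fixed to it, same axes. Origin at the foot of its inner face (rack y = +150 mm, x = +25 mm, z = 8 mm); it is 10 mm thick in y, 60 mm long in x, 50 mm high. The row bears against its inner face.
- bookend (a joint): How far the bookend has slid along rack +y, m, 0 to 0.215. Its inner face is at rack y = -0.200 + this value; 0.194 when the three boxes (44 + 52 + 60 mm) are closed up against the end stop. It slides stiffly (about 2 N of friction, no spring) and stays where it is left.
- bookend_face (a point): Centre of the inner face (towards the boxes) of the bookend, an upright aluminium plate 8 mm thick in y, 56 mm wide in x (rack x from -4 to +52 mm), its top 64 mm above the table; push it on its outer face, 8 mm behind this point in -y. A low foot, 2 mm high, sticks out 26 mm behind that face and can be ignored. This point is 37 mm above the table.
- box_narrow: The narrowest hook box: closed box with a grey base and clear lid, thin-walled and fragile, 60 mm deep (its x), 44 mm wide (its y), 36 mm high, about 0.11 kg. Origin at the centre of its underside; loose on the rack floor. The small grey catch faces its -x. Flat against the fence its centre is at rack x = +25 mm. The order of the boxes does not matter.
- box_middle: The middle-sized hook box: closed box with a grey base and clear lid, thin-walled and fragile, 60 mm deep (its x), 52 mm wide (its y), 36 mm high, about 0.11 kg. Origin at the centre of its underside; loose on the rack floor. The small grey catch faces its -x. Flat against the fence its centre is at rack x = +25 mm. The order of the boxes does not matter.
- box_wide: The widest hook box: closed box with a grey base and clear lid, thin-walled and fragile, 60 mm deep (its x), 60 mm wide (its y), 36 mm high, about 0.11 kg. Origin at the centre of its underside; loose on the rack floor. The small grey catch faces its -x. Flat against the fence its centre is at rack x = +25 mm. The order of the boxes does not matter.
- spool_a: Thread spool, blue thread, 30 mm diameter, 32 mm high, standing in front of the rack; origin at its foot. Bystander.
- spool_b: Thread spool, black thread, 30 mm diameter, 32 mm high, standing in front of the rack; origin at its foot. Bystander.
- can: Drinks can, 66 mm diameter, 122 mm high, standing behind the fence; origin at its foot. Bystander.
- cement: Small jar, 38 mm diameter, 55 mm high, behind the fence; origin at its foot. Bystander.
- bodkin: Screwdriver-like hand tool, 140 mm long, lying behind the fence; origin under its middle. Bystander.
- varnish: Bottle, 52 mm diameter, 150 mm high, to the left of the rack; origin at its foot. Bystander.

How it is judged:
On the way:
1. the bookend has closed the row (joint above 0.190) and a box bears on the end stop with more than 2 N, for 0.3 s (value of joint bookend above 0.19 m and contact force between any of box_narrow, box_middle, box_wide and end_stop above 2 N), for 0.3 s.
At the end, for the whole second after the job is handed in: All three boxes stand flat on the rack floor, each within 2.5 mm of the rear fence and square to it within 0.06 rad, and the bookend stands at 0.191 to 0.198 (all gaps in the row together under 3 mm); everything at rest (x of each of box_narrow, box_middle, box_wide in the frame of rack above 0.0225 m and z of each of box_narrow, box_middle, box_wide in the frame of rack below 0.011 m and angle between the x axis of each of box_narrow, box_middle, box_wide and the x axis of rack, either way round below 0.06 rad and angle between each of box_narrow, box_middle, box_wide's own z axis and vertical below 0.06 rad and value of joint bookend between 0.191 and 0.198 m and linear speed of each of box_narrow, box_middle, box_wide below 0.01 m/s and velocity of joint bookend below 0.005 m/s); the robot touches nothing.
It fails at once if a box is pressed with more than 15 N by the robot (contact force between any of box_narrow, box_middle, box_wide and the fingers above 15 N or contact force between any of box_narrow, box_middle, box_wide and the arm above 15 N).
It fails at once if a box is pressed with more than 15 N against the fence or the end stop (contact force between any of box_narrow, box_middle, box_wide and fence above 15 N or contact force between any of box_narrow, box_middle, box_wide and end_stop above 15 N).
It fails at once if a box is pressed with more than 15 N against another box (contact force between box_narrow and box_middle above 15 N or contact force between any of box_narrow, box_middle and box_wide above 15 N).
It fails at once if a box is tipped (angle between any of box_narrow, box_middle, box_wide's own z axis and vertical above 0.5 rad).
It fails at once if a bystander is moved by more than 20 mm (distance of any of spool_a, spool_b, can, cement, bodkin, varnish from where it was at the start of the episode above 0.02 m).
It also fails if it takes over 72 s, if anything falls off the work surface, if the arm or the gripper's body presses on something with over 40 N, if the wrist force passes 120 N, or if a joint passes its speed limit or range.

ROBOT

A 6-joint arm with a two-finger parallel gripper is mounted at the origin on the work surface. World frame = base frame: x ahead of the robot, y to its left, z up, the work surface at z = 0. Lengths are in m, angles in rad, forces in N, time in s.
With the tool pointing down it reaches from about 0.3 to 0.775 m from the base axis. Payload 14.6 kg.
Tool frame: the origin (TCP) lies midway between the tips of the shut fingers; the grasp point (between the pads) lies 19 mm behind it (tcp_to_grasp is the distance from the TCP to the grasp point, in m); z points along the fingers, y is the line along which they close (so a half turn about z gives the same grasp; the last joint's range is limited). The gripper opens to 94 mm and grips with 3 to 60 N. Pads are 16 mm wide; open, the fingers measure 119 mm over their backs; the gripper's body (75 mm by 177 mm) begins 78 mm behind the grasp point.
Start: joints at [-1.231, 0.3, 1.521, -0, 1.321, -0.067], TCP at [0.218, -0.505, 0.205] pointing down, gripper open.
Joint ranges: [-3.03, 3.03], [-0.79, 2.21], [0.23, 2.52], [-1.04, 4.18], [0, 3.07], [-2.55, 2.55]. Speed limits (rad/s): [2.22, 2.22, 2.57, 3.14, 3.14, 3.14].

INTERFACE

Orientations are given as [roll, pitch, yaw] about the fixed x, y, z axes, in that order (R = Rz(yaw) Ry(pitch) Rx(roll)).
In Python, from station import * gives the robot as it stands.
- The arm moves only by the tool send_rows, never from a script. Its argument "motion" is a list of rows, each a list of 3 entries, a list of its own where there are three numbers: the shift along the tool's x, y, z in units of 0.03 m (1.0 is 0.03 m), then the turn, a rotation vector about the tool's x, y, z in units of 0.12 rad (1.0 is 0.12 rad), then the opening, from -1 (shut) to 1 (fully open). In form: [[[x, y, z], [rx, ry, rz], grip], ...]. A call has 1 to 12 rows; each row shifts and turns the commanded pose from where the row before left it, along the tool's axes as they then stand; what a row does not reach is not made up. A row lasts 1/10 s, in which the tool goes at most 50 mm and 8.59 degrees, less where a joint would pass 70% of its speed; a pose out of reach is approached as far as the arm can. A call with a number of a shift or a turn outside -1 to 1 is refused whole. A call with a gripper value outside its range is refused whole. The fingers move at their own pace and stop on an object; "squeeze" is the grip in N (left out, the last holds). Time passes only in rows, so rows that do not move let the fingers close. It gives the time, the measured TCP pose, the force, the opening and the grip force at its end, in the units of the state.
- get_obs(): the state, without advancing time (a new reading comes with each control period).
- camera(name): name is "side" or "top" or "wrist"; returns a dict with "pixels" (480x640x3 uint8, red, green, blue), "depth" (480x640 float32, m along the optical axis (not along the pixel's ray), 0 where there is no reading), "fx", "fy", "cx", "cy" (pixels), "rvec" (rotation vector, rad) and "tvec" (3), from world to camera coordinates, as OpenCV has them. Camera axes: x right, y down, z forward; pixel columns grow to the right and rows downward; lengths in m; the calibration is good to about 2 mm. A picture is of the moment at which its call begins.
- hand_in(): hands the job in; it is judged then, once.
The state is a dict: "time_s": time; "qpos": joint angles; "joint_vel": joint speeds; "tau": joint torques, N m; "ee_pos": TCP position; "eef_rot": TCP orientation; "force": force on the tool from outside, world axes, zero at the start; "moment": the same for the moment, N m; "grip_width": finger opening in m; "grip_force": force on a finger pad.
Only numpy, scipy, OpenCV 4.12 (cv2) and the standard library are available. Lean on these libraries where they do the work, as an engineer would, in place of code of your own. Each camera call takes 0.05 s, during which the arm holds its last target. There are 200 camera calls.

## Working session

There is one attempt and no reset: what is moved stays moved. The work goes in short steps, Python scripts to look and compute and a tool call to move; the robot and the scene stay as the last step left them, time stands still between calls to the robot, and variables do not carry over. Pictures are saved under pics/ and viewed, at most 10 in all, crops included, and the job is handed in when it is done.

Besides the shell and the picture viewer there is one more tool, called after "Emit:" as name(argument=value, ...), one argument or row to a line, values as JSON. send_rows: Moves the arm, as the interface text tells. Its arguments: {"type":"object","properties":{"motion":{"type":"array"},"squeeze":{"type":"number"}},"required":["motion"]}

```bash
mkdir -p pics
cat > h.py <<'E'
from station import *
import numpy as np, cv2
def snap(n,f):
    c=camera(n); cv2.imwrite('pics/'+f,c['pixels'][:,:,::-1]); np.savez('pics/'+f[:-4]+'.npz',**c); return c
def world(c):
    R,_=cv2.Rodrigues(np.array(c['rvec'],float)); t=np.array(c['tvec'],float).ravel()
    v,u=np.mgrid[:480,:640]; d=c['depth']
    P=np.stack([(u-c['cx'])/c['fx']*d,(v-c['cy'])/c['fy']*d,d],-1)
    return (P-t)@R
E
python3 - <<'E'
from h import *
o=get_obs(); print(o)
for n in('top','side'): c=snap(n,n+'1.png'); print(n,c['rvec'],c['tvec'],c['fx'])
E
```

```text
{'time_s': 0.0, 'qpos': array([-1.23061595e+00,  3.00423462e-01,  1.52159427e+00,  3.50674264e-06,
        1.32070664e+00, -6.66167477e-02]), 'joint_vel': array([-1.10341857e-03, -4.77266754e-05, -1.47618949e-04,  1.70513882e-03,
        4.24774139e-04, -8.71528987e-04]), 'tau': array([-3.93459632e-04, -5.31806946e+01, -3.52746499e+01,  7.08376430e-02,
        2.43258476e-02, -9.62651211e-05]), 'ee_pos': array([ 0.21751794, -0.5048657 ,  0.20490689]), 'eef_rot': array([-3.14046367e+00, -7.87247623e-05,  4.06796208e-01]), 'force': array([0.0211228 , 0.1772816 , 0.66353072]), 'moment': array([-0.03568808, -0.01404668, -0.01386111]), 'grip_force': 0.0, 'grip_width': 0.09404883810113238}
top [ 2.10314977 -2.14668361  0.22585693] [0.11403561 0.5755987  0.73931463] 474.4269672583438
side [ 2.2441108  -0.13071443  0.07099903] [-0.56702652  0.1789329   0.81942863] 559.0319127682511
```

View pics/top1.png

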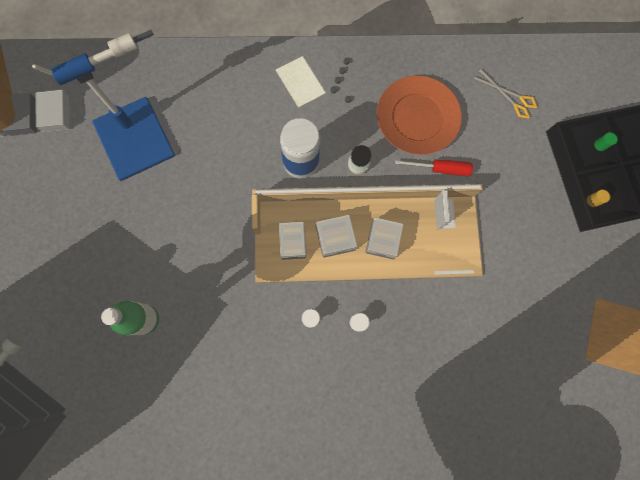

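View pics/side1.png

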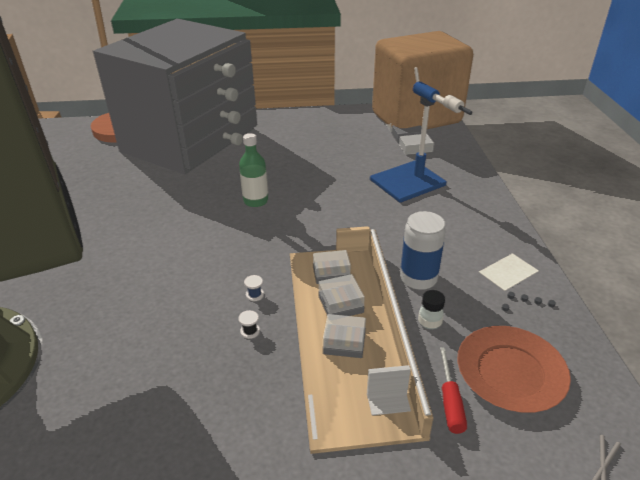

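The top view shows the fence along row 190, the end stop at column 255 and the bookend at (445,208). The three boxes are at (292,240), (337,236) and (385,239), slightly turned and away from the fence. The spools stand in front at (311,318) and (359,322). The side view agrees.

```bash
cat >> h.py <<'E'
def measure(c,pr=True):
    P=world(c); z=P[...,2]; reg=np.zeros(z.shape,bool); reg[180:290,240:495]=1
    reg&=c['depth']>0
    def comps(lo,hi,name,mn=60):
        m=(reg&(z>lo)&(z<hi)).astype(np.uint8)
        n,l,s,ce=cv2.connectedComponentsWithStats(m,connectivity=4)
        for i in range(1,n):
            if s[i,4]<mn: continue
            Q=P[l==i]; r=cv2.minAreaRect((Q[:,:2]*1000).astype(np.float32))
            print(name,s[i,4],'px',ce[i].round(),'rect',np.round(r[0],1),np.round(r[1],1),round(r[2],2),'z',np.round(np.median(Q[:,2]),4),'min/max',(Q[:,:2].min(0)*1000).round(1),(Q[:,:2].max(0)*1000).round(1))
    comps(.032,.0475,'box'); comps(.0475,.07,'high',25); comps(.004,.012,'floor',300)
    return P
E
python3 - <<'E'
from h import *
measure(dict(np.load('pics/top1.npz')))
s=dict(np.load('pics/side1.npz'));P=world(s);z=P[...,2];reg=np.zeros(z.shape,bool);reg[225:450,280:430]=1
m=(reg&(z>.036)&(z<.0475)).astype(np.uint8)
n,l,st,ce=cv2.connectedComponentsWithStats(m,connectivity=4)
for i in range(1,n):
    if st[i,4]>100:
        Q=P[l==i];print('side',st[i,4],ce[i].round(),cv2.minAreaRect((Q[:,:2]*1000).astype(np.float32)),np.median(Q[:,2]))
E
```

```text
box 85 px [462. 192.] rect [ 663.2 -160.8] [ 1.9 57.1] 0.36 z 0.0399 min/max [ 662.2 -189.3] [ 664.3 -132.2]
box 571 px [362. 197.] rect [660.6  32. ] [326.7  58.8] 79.82 z 0.0401 min/max [ 603.8 -123.8] [664.2 197.9]
box 1188 px [336. 234.] rect [591.3  63.9] [59.5 58.9] 11.63 z 0.0439 min/max [557.3  29.5] [624.5  97.6]
box 1042 px [385. 237.] rect [585.3 -20.3] [51.4 59.6] 75.71 z 0.0438 min/max [551.4 -50.3] [619.5  11. ]
box 868 px [292. 239.] rect [584.8 139.9] [60.  42.9] 3.01 z 0.0439 min/max [554.2 117.4] [615.7 161.4]
high 1966 px [365. 194.] rect [638.4   8.1] [ 72.4 398.3] 0.58 z 0.0533 min/max [ 600.2 -190.7] [675.1 207.5]
floor 13913 px [371. 240.] rect [590.1   5.9] [146.9 400.9] 0.37 z 0.0082 min/max [ 515.7 -194.7] [664.9 206.2]
side 432 [375. 278.] ((659.9710693359375, 53.489105224609375), (60.33641052246094, 307.85699462890625), 11.822797775268555) 0.04215711286432267
side 663 [331. 261.] ((584.226318359375, 135.58905029296875), (59.371665954589844, 48.56571960449219), 2.6095690727233887) 0.04311467302283774
side 156 [415. 269.] ((718.5863647460938, 101.43446350097656), (17.307193756103516, 56.773223876953125), 46.47843551635742) 0.04205534571264123
side 1042 [341. 291.] ((590.6444702148438, 60.62336730957031), (59.6947135925293, 62.409202575683594), 11.54704475402832) 0.04314657948065878
side 1117 [344. 329.] ((584.9192504882812, -23.520923614501953), (53.594112396240234, 58.9963264465332), 76.0601577758789) 0.04325170231280537
side 365 [400. 391.] ((636.0792846679688, -157.80836486816406), (60.18733215332031, 81.27058410644531), 5.846272945404053) 0.041512420576008416
```

Emit:
send_rows(
  motion=[
    [[0,0,0],[0,0,0.83],-0.66],
    [[0,0,0],[0,0,0.83],-0.66],
    [[0,0,0],[0,0,0.83],-0.66],
    [[0,0,0],[0,0,0.83],-0.66],
    [[0.48,-1,0],[0,0,0],-0.66],
    [[0.48,-1,0],[0,0,0],-0.66],
    [[0.48,-1,0],[0,0,0],-0.66],
    [[0.48,-1,0],[0,0,0],-0.66],
    [[0.48,-1,0],[0,0,0],-0.66],
    [[0.48,-1,0],[0,0,0],-0.66],
    [[0.48,-1,0],[0,0,0],-0.66],
    [[0.48,-1,0],[0,0,0],-0.66],
  ],
)

```text
time_s: 1.3
ee_pos: [0.331, -0.2628, 0.2053]
eef_rot: [-3.141, 0.0, 0.008]
force: [0.7, 0.4, 0.4]
grip_width: 0.0159
grip_force: 0.0
```

Run:
```python
from h import *
c=dict(np.load('pics/top1.npz'));P=world(c)*1000;z=P[...,2]
v,u=np.mgrid[:480,:640]
# fence inner top edge: per column, largest-x floor point & smallest-x fence-top point
a=[];b=[]
for col in range(265,475):
    if 425<col<462: continue
    q=P[180:290,col]; f=q[(q[:,2]>48)&(q[:,2]<58)]; g=q[(q[:,2]>12)&(q[:,2]<46)&(q[:,0]>655)]
    if len(f): a.append(f[f[:,0].argmin(),:2])
    if len(g): b.append(np.median(g[:,:2],0))
for n,A in(('fencetop',a),('fenceface',b)):
    A=np.array(A);k=np.polyfit(A[:,1],A[:,0],1);print(n,len(A),k,'x at y45',np.polyval(k,45.5),'std',np.std(A[:,0]-np.polyval(k,A[:,1])))
m=(z>20)&(z<70)&(P[...,0]>600)&(P[...,0]<655)
bk=P[m&(P[...,1]<-100)&(P[...,1]>-190)];print('bookend',bk.min(0),bk.max(0)); 
t=bk[bk[:,2]>60];print('top plate',len(t),t.min(0),t.max(0))
es=P[m&(P[...,1]>180)&(P[...,1]<215)&(z>46)];print('endstop',es.min(0),es.max(0))
for n,r in(('spools',(300,340,295,375)),('can',(115,185,275,325)),('jar',(140,178,345,375))):
    s=P[r[0]:r[1],r[2]:r[3]].reshape(-1,3)
    for h in ([28,40],) if n=='spools' else ([40,70],[110,130]):
        w=s[(s[:,2]>h[0])&(s[:,2]<h[1])]
        if len(w): print(n,h,w.min(0).round(),w.max(0).round())
```

```text
fencetop 174 [-7.60444597e-03  6.59525758e+02] x at y45 659.1797553187733 std 15.414809515649086
fenceface 174 [-6.68218143e-03  6.62087934e+02] x at y45 661.7838945730703 std 0.20660925644765082
bookend [ 603.44750429 -125.21006737   20.02338024] [ 654.82078215 -115.89832827   68.40261411]
top plate 160 [ 603.57965446 -125.21006737   60.05380942] [ 654.82078215 -116.48336441   68.40261411]
endstop [600.18962233 197.03505098  48.95320339] [654.70174922 205.88789557  62.19818659]
spools [28, 40] [429.  14.  28.] [465. 126.  38.]
can [40, 70] [703.  90.  40.] [736. 156.  70.]
can [110, 130] [705.  91. 110.] [768. 155. 126.]
jar [40, 70] [712.   0.  40.] [747.  34.  59.]
```

Emit:
send_rows(
  motion=[
    [[0.47,-1,0.25],[0,0,0],-0.66],
    [[0.47,-1,0.25],[0,0,0],-0.66],
    [[0.47,-1,0.25],[0,0,0],-0.66],
    [[0.47,-1,0.25],[0,0,0],-0.66],
    [[0.47,-1,0.25],[0,0,0],-0.66],
    [[0.47,-1,0.25],[0,0,0],-0.66],
    [[0.47,-1,0.25],[0,0,0],-0.66],
    [[0.47,-1,0.25],[0,0,0],-0.66],
    [[0.47,-1,0.25],[0,0,0],-0.66],
    [[0.47,-1,0.25],[0,0,0],-0.66],
    [[0.47,-1,0.25],[0,0,0],-0.66],
    [[0.47,-1,0.25],[0,0,0],-0.66],
  ],
)

```text
time_s: 2.5
ee_pos: [0.4972, 0.0986, 0.1149]
eef_rot: [3.142, 0.0, 0.009]
force: [0.3, -0.4, 0.2]
grip_width: 0.0158
grip_force: 0.0
```

Emit:
send_rows(
  motion=[
    [[0.48,-0.72,0.2],[0,0,0],-0.66],
    [[0.48,-0.72,0.3],[0,0,0],-0.66],
    [[0,0,0.8],[0,0,0],-0.66],
    [[0,0,0.8],[0,0,0],-0.66],
    [[0,0,0.8],[0,0,0],-0.66],
    [[0,0,0.2],[0,0,0],-0.66],
    [[0,0,0],[0,0,0],-0.66],
    [[0,0,0],[0,0,0],-0.66],
  ],
)

```text
time_s: 3.3
ee_pos: [0.5259, 0.1408, 0.0235]
eef_rot: [-3.141, -0.001, 0.008]
force: [0.3, 0.5, 0.0]
grip_width: 0.0162
grip_force: 0.0
```

Emit:
send_rows(
  motion=[
    [[0.2,0,0.1],[0,0,0],-0.66],
    [[0.2,0,0],[0,0,0],-0.66],
    [[0.2,0,0],[0,0,0],-0.66],
    [[0.2,0,0],[0,0,0],-0.66],
    [[0.2,0,0],[0,0,0],-0.66],
    [[0.2,0,0],[0,0,0],-0.66],
    [[0.2,0,0],[0,0,0],-0.66],
    [[0.2,0,0],[0,0,0],-0.66],
    [[0.2,0,0],[0,0,0],-0.66],
    [[0.1,0,0],[0,0,0],-0.66],
    [[0.1,0,0],[0,0,0],-0.66],
    [[0,0,0],[0,0,0],-0.66],
  ],
)

```text
time_s: 4.5
ee_pos: [0.5858, 0.1412, 0.0194]
eef_rot: [-3.142, -0.0, 0.008]
force: [-0.6, -0.0, 0.2]
grip_width: 0.0158
grip_force: 0.0
```

Emit:
send_rows(
  motion=[
    [[0.04,0,0],[0,0,0],-0.66],
    [[0.04,0,0],[0,0,0],-0.66],
    [[0.04,0,0],[0,0,0],-0.66],
    [[0.04,0,0],[0,0,0],-0.66],
    [[0,0,0],[0,0,0],-0.66],
  ],
)

```text
time_s: 5.0
ee_pos: [0.5903, 0.1413, 0.0194]
eef_rot: [-3.142, -0.0, 0.008]
force: [-1.1, -0.4, -0.2]
grip_width: 0.0158
grip_force: 0.2
```

Emit:
send_rows(
  motion=[
    [[0.02,0,0],[0,0,0],-0.66],
    [[0.02,0,0],[0,0,0],-0.66],
    [[0,0,0],[0,0,0],-0.66],
  ],
)

```text
time_s: 5.3
ee_pos: [0.5903, 0.1413, 0.0194]
eef_rot: [3.141, 0.003, 0.008]
force: [-9.9, -0.8, 5.6]
grip_width: 0.0162
grip_force: 4.9
```

Emit:
send_rows(
  motion=[
    [[-0.3,0,0],[0,0,0],-0.49],
    [[-0.8,0,0],[0,0,0],-0.49],
    [[-0.8,0,0],[0,0,0],-0.49],
    [[-0.2,0.6,0],[0,0,0],-0.49],
    [[0,0.8,0],[0,0,0],-0.49],
    [[0,0.8,0],[0,0,0],-0.49],
    [[0,0.4,0],[0,0,0],-0.49],
    [[0,0,0],[0,0,0],-0.49],
  ],
)

```text
time_s: 6.1
ee_pos: [0.5291, 0.0618, 0.0196]
eef_rot: [3.142, -0.001, 0.007]
force: [-0.3, 0.9, 0.4]
grip_width: 0.0241
grip_force: 0.0
```

Emit:
send_rows(
  motion=[
    [[0.2,0,0],[0,0,0],-0.49],
    [[0.2,0,0],[0,0,0],-0.49],
    [[0.2,0,0],[0,0,0],-0.49],
    [[0.2,0,0],[0,0,0],-0.49],
    [[0.2,0,0],[0,0,0],-0.49],
    [[0.2,0,0],[0,0,0],-0.49],
    [[0.2,0,0],[0,0,0],-0.49],
    [[0.2,0,0],[0,0,0],-0.49],
    [[0.2,0,0],[0,0,0],-0.49],
    [[0.1,0,0],[0,0,0],-0.49],
    [[0,0,0],[0,0,0],-0.49],
  ],
)

```text
time_s: 7.2
ee_pos: [0.5864, 0.0632, 0.0194]
eef_rot: [-3.142, -0.0, 0.008]
force: [0.4, -0.1, -0.6]
grip_width: 0.0239
grip_force: 0.0
```

Emit:
send_rows(
  motion=[
    [[0.04,0,0],[0,0,0],-0.49],
    [[0.04,0,0],[0,0,0],-0.49],
    [[0.04,0,0],[0,0,0],-0.49],
    [[0.02,0,0],[0,0,0],-0.49],
    [[0,0,0],[0,0,0],-0.49],
  ],
)

```text
time_s: 7.7
ee_pos: [0.5903, 0.0632, 0.0195]
eef_rot: [-3.142, -0.0, 0.008]
force: [-0.6, 0.3, -0.2]
grip_width: 0.0239
grip_force: 0.0
```

Emit:
send_rows(
  motion=[
    [[0.02,0,0],[0,0,0],-0.49],
    [[0,0,0],[0,0,0],-0.49],
  ],
)

```text
time_s: 7.9
ee_pos: [0.5908, 0.0633, 0.0195]
eef_rot: [-3.142, 0.0, 0.008]
force: [-0.9, 1.0, 0.3]
grip_width: 0.024
grip_force: 0.8
```

Emit:
send_rows(
  motion=[
    [[0.02,0,0],[0,0,0],-0.49],
    [[0,0,0],[0,0,0],-0.49],
  ],
)

```text
time_s: 8.1
ee_pos: [0.5908, 0.0633, 0.0195]
eef_rot: [-3.142, 0.002, 0.008]
force: [-7.1, -0.3, 5.2]
grip_width: 0.0242
grip_force: 3.4
```

Emit:
send_rows(
  motion=[
    [[-0.3,0,0],[0,0,0],-0.57],
    [[-0.8,0,0],[0,0,0],-0.57],
    [[-0.8,0,0],[0,0,0],-0.57],
    [[-0.2,0.6,0],[0,0,0],-0.57],
    [[0,0.8,0],[0,0,0],-0.57],
    [[0,0.8,0],[0,0,0],-0.57],
    [[0,0.58,0],[0,0,0],-0.57],
    [[0,0,0],[0,0,0],-0.57],
  ],
)

```text
time_s: 8.9
ee_pos: [0.5289, -0.0222, 0.0195]
eef_rot: [3.141, -0.001, 0.006]
force: [0.6, 0.7, 0.7]
grip_width: 0.0201
grip_force: 0.0
```

Emit:
send_rows(
  motion=[
    [[0.2,0,0],[0,0,0],-0.57],
    [[0.2,0,0],[0,0,0],-0.57],
    [[0.2,0,0],[0,0,0],-0.57],
    [[0.2,0,0],[0,0,0],-0.57],
    [[0.2,0,0],[0,0,0],-0.57],
    [[0.2,0,0],[0,0,0],-0.57],
    [[0.2,0,0],[0,0,0],-0.57],
    [[0.2,0,0],[0,0,0],-0.57],
    [[0.2,0,0],[0,0,0],-0.57],
    [[0.1,0,0],[0,0,0],-0.57],
    [[0,0,0],[0,0,0],-0.57],
  ],
)

```text
time_s: 10.0
ee_pos: [0.5865, -0.0202, 0.0194]
eef_rot: [-3.142, -0.0, 0.008]
force: [-0.4, -0.7, -0.3]
grip_width: 0.02
grip_force: 0.0
```

Emit:
send_rows(
  motion=[
    [[0.04,0,0],[0,0,0],-0.57],
    [[0.04,0,0],[0,0,0],-0.57],
    [[0.04,0,0],[0,0,0],-0.57],
    [[0,0,0],[0,0,0],-0.57],
  ],
)

```text
time_s: 10.4
ee_pos: [0.5899, -0.0202, 0.0195]
eef_rot: [-3.142, -0.0, 0.008]
force: [0.2, -0.2, 0.9]
grip_width: 0.0204
grip_force: 0.0
```

Emit:
send_rows(
  motion=[
    [[0.02,0,0],[0,0,0],-0.57],
    [[0.02,0,0],[0,0,0],-0.57],
    [[0,0,0],[0,0,0],-0.57],
  ],
)

```text
time_s: 10.7
ee_pos: [0.591, -0.0201, 0.0195]
eef_rot: [-3.142, -0.0, 0.008]
force: [-0.1, -0.3, 0.7]
grip_width: 0.0206
grip_force: 0.3
```

Emit:
send_rows(
  motion=[
    [[0.02,0,0],[0,0,0],-0.57],
    [[0,0,0],[0,0,0],-0.57],
  ],
)

```text
time_s: 10.9
ee_pos: [0.5913, -0.0201, 0.0195]
eef_rot: [-3.142, 0.001, 0.008]
force: [-3.9, -0.0, 3.1]
grip_width: 0.0202
grip_force: 1.9
```

Emit:
send_rows(
  motion=[
    [[-0.3,0,0],[0,0,0],-1],
    [[-0.8,0,0],[0,0,0],-1],
    [[-0.4,0,-0.8],[0,0,0],-1],
    [[0,0.6,-1],[0,0,0],-1],
    [[0,1,-1],[0,0,0],-1],
    [[0,1,0],[0,0,0],-1],
    [[0,1,0],[0,0,0],-1],
    [[0,1,0],[0,0,0],-1],
    [[0,0.7,0],[0,0,0],-1],
    [[0,0,0],[0,0,0],-1],
  ],
)

```text
time_s: 11.9
ee_pos: [0.5474, -0.1816, 0.1033]
eef_rot: [3.141, -0.001, 0.006]
force: [-1.6, 0.4, -0.0]
grip_width: 0.0005
grip_force: 0.0
```

Run:
```python
from h import *
o=get_obs();print(o['ee_pos'],o['time_s'])
c=snap('top','top2.png'); measure(c)
cv2.imwrite('pics/top2c.png',cv2.resize(c['pixels'][170:300,230:500,::-1],None,fx=2.9,fy=2.9,interpolation=2))
```

```text
[ 0.54738491 -0.18157271  0.10333078] 11.9
box 83 px [462. 192.] rect [ 663.  -161.1] [ 2.2 57.9] 0.72 z 0.0399 min/max [ 661.7 -190.1] [ 664.2 -132.1]
box 3451 px [343. 210.] rect [632.6  36.7] [ 62.5 321.6] 0.53 z 0.0438 min/max [ 600.9 -124.4] [664.6 197.7]
high 1979 px [364. 194.] rect [638.5   8.1] [ 72.2 398.5] 0.56 z 0.0533 min/max [ 600.4 -190.8] [674.8 207.6]
floor 13518 px [365. 245.] rect [589.9   5.5] [147.  402.1] 0.31 z 0.0082 min/max [ 515.5 -195.2] [664.2 206.1]
```

View pics/top2c.png

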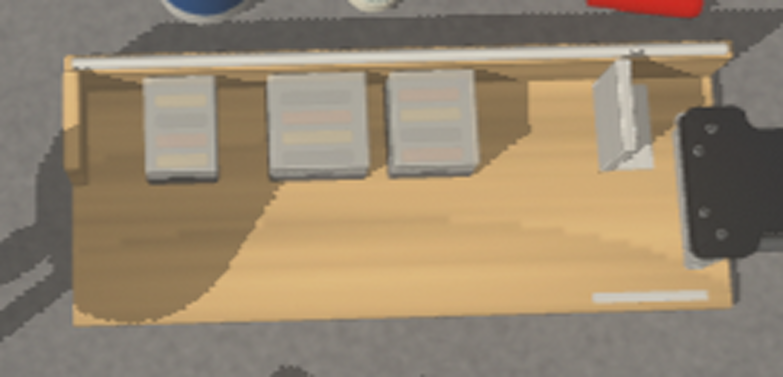

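The crop shows all three boxes square against the fence at columns 180, 318 and 433. The bookend is at (622,110). Next is the bookend.

Emit:
send_rows(
  motion=[
    [[1,0,0],[0,0,0],-1],
    [[1,0,0],[0,0,0],-1],
    [[0.75,0,0],[0,0,0],-1],
    [[0,0,1],[0,0,0],-1],
    [[0,0,1],[0,0,0],-1],
    [[0,0,0.3],[0,0,0],-1],
    [[0,-0.5,0],[0,0,0],-1],
    [[0,-0.3,0],[0,0,0],-1],
    [[0,0,0],[0,0,0],-1],
  ],
)

```text
time_s: 12.85
ee_pos: [0.631, -0.153, 0.0363]
eef_rot: [3.141, -0.002, 0.01]
force: [-0.4, -0.5, 0.1]
grip_width: 0.0005
grip_force: 0.0
```

Emit:
send_rows(
  motion=[
    [[0,-0.2,0],[0,0,0],-1],
    [[0,-0.2,0],[0,0,0],-1],
    [[0,-0.2,0],[0,0,0],-1],
    [[0,-0.2,0],[0,0,0],-1],
    [[0,-0.2,0],[0,0,0],-1],
    [[0,-0.2,0],[0,0,0],-1],
    [[0,-0.2,0],[0,0,0],-1],
    [[0,-0.2,0],[0,0,0],-1],
    [[0,-0.2,0],[0,0,0],-1],
    [[0,-0.2,0],[0,0,0],-1],
    [[0,-0.2,0],[0,0,0],-1],
    [[0,-0.2,0],[0,0,0],-1],
  ],
)

```text
time_s: 14.05
ee_pos: [0.6296, -0.0823, 0.0345]
eef_rot: [-3.142, -0.0, 0.008]
force: [1.8, -1.1, 1.5]
grip_width: 0.0006
grip_force: 1.2
```

Emit:
send_rows(
  motion=[
    [[0,-0.1,0],[0,0,0],-1],
    [[0,-0.1,0],[0,0,0],-1],
    [[0,-0.1,0],[0,0,0],-1],
    [[0,-0.1,0],[0,0,0],-1],
    [[0,-0.1,0],[0,0,0],-1],
    [[0,-0.1,0],[0,0,0],-1],
    [[0,-0.1,0],[0,0,0],-1],
    [[0,-0.1,0],[0,0,0],-1],
    [[0,-0.1,0],[0,0,0],-1],
    [[0,-0.1,0],[0,0,0],-1],
    [[0,-0.1,0],[0,0,0],-1],
    [[0,-0.1,0],[0,0,0],-1],
  ],
)

```text
time_s: 15.25
ee_pos: [0.6293, -0.0466, 0.0344]
eef_rot: [3.142, -0.0, 0.008]
force: [3.7, -4.6, -0.6]
grip_width: 0.0004
grip_force: 2.1
```

Emit:
send_rows(
  motion=[
    [[0,-0.1,0],[0,0,0],-1],
    [[0,-0.1,0],[0,0,0],-1],
    [[0,-0.1,0],[0,0,0],-1],
    [[0,-0.1,0],[0,0,0],-1],
    [[0,-0.1,0],[0,0,0],-1],
    [[0,-0.1,0],[0,0,0],-1],
    [[0,-0.1,0],[0,0,0],-1],
    [[0,-0.1,0],[0,0,0],-1],
    [[0,-0.1,0],[0,0,0],-1],
    [[0,-0.1,0],[0,0,0],-1],
    [[0,-0.1,0],[0,0,0],-1],
    [[0,-0.1,0],[0,0,0],-1],
  ],
)

```text
time_s: 16.45
ee_pos: [0.629, -0.0108, 0.0344]
eef_rot: [3.141, -0.0, 0.008]
force: [3.0, -5.1, -1.6]
grip_width: 0.0003
grip_force: 2.5
```

Run:
```python
from h import *
c=snap('side','side2.png'); d=snap('top','top3.png')
a=cv2.resize(c['pixels'][215:415,280:460,::-1],(450,500)); b=cv2.resize(d['pixels'][180:260,240:440,::-1],(800,320))
cv2.imwrite('pics/s2c.png',a); cv2.imwrite('pics/t3c.png',b)
```

```text
(no output)
```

View pics/s2c.png

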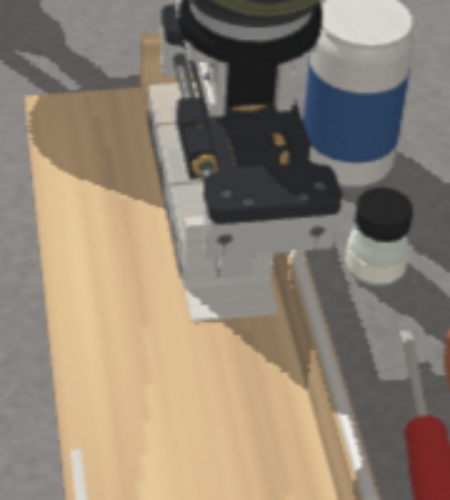

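The boxes move as an aligned row (fronts in a line at crop columns 150–200), so I carry on.

Emit:
send_rows(
  motion=[
    [[0,-0.1,0],[0,0,0],-1],
    [[0,-0.1,0],[0,0,0],-1],
    [[0,-0.1,0],[0,0,0],-1],
    [[0,-0.1,0],[0,0,0],-1],
    [[0,-0.1,0],[0,0,0],-1],
    [[0,-0.1,0],[0,0,0],-1],
    [[0,-0.1,0],[0,0,0],-1],
    [[0,-0.05,0],[0,0,0],-1],
    [[0,0,0],[0,0,0],-1],
  ],
)

```text
time_s: 17.45
ee_pos: [0.6287, 0.0119, 0.0344]
eef_rot: [-3.141, 0.0, 0.009]
force: [2.0, -2.3, -0.1]
grip_width: 0.0003
grip_force: 1.0
```

Emit:
send_rows(
  motion=[
    [[0,-0.03,0],[0,0,0],-1],
    [[0,-0.03,0],[0,0,0],-1],
    [[0,-0.03,0],[0,0,0],-1],
    [[0,0,0],[0,0,0],-1],
  ],
)

```text
time_s: 17.85
ee_pos: [0.6287, 0.0143, 0.0345]
eef_rot: [3.142, 0.0, 0.008]
force: [0.4, -4.8, 0.4]
grip_width: 0.0007
grip_force: 2.1
```

Emit:
send_rows(
  motion=[
    [[0,-0.03,0],[0,0,0],-1],
    [[0,-0.03,0],[0,0,0],-1],
    [[0,0,0],[0,0,0],-1],
  ],
)

```text
time_s: 18.15
ee_pos: [0.6287, 0.0161, 0.0345]
eef_rot: [3.142, 0.0, 0.008]
force: [0.8, -4.6, -0.1]
grip_width: 0.0004
grip_force: 2.1
```

Emit:
send_rows(
  motion=[
    [[0,-0.02,0],[0,0,0],-1],
    [[0,-0.02,0],[0,0,0],-1],
    [[0,0,0],[0,0,0],-1],
  ],
)

```text
time_s: 18.45
ee_pos: [0.6287, 0.0173, 0.0344]
eef_rot: [3.142, 0.0, 0.008]
force: [0.5, -4.8, 0.9]
grip_width: 0.0007
grip_force: 2.3
```

Emit:
send_rows(
  motion=[
    [[0,-0.02,0],[0,0,0],-1],
    [[0,-0.01,0],[0,0,0],-1],
    [[0,0,0],[0,0,0],-1],
  ],
)

```text
time_s: 18.75
ee_pos: [0.6287, 0.0182, 0.0344]
eef_rot: [3.142, 0.0, 0.008]
force: [0.9, -4.1, 1.2]
grip_width: 0.0005
grip_force: 2.4
```

Emit:
send_rows(
  motion=[
    [[0,-0.02,0],[0,0,0],-1],
    [[0,0,0],[0,0,0],-1],
  ],
)

```text
time_s: 18.95
ee_pos: [0.6287, 0.0188, 0.0344]
eef_rot: [-3.142, 0.0, 0.008]
force: [-0.3, -5.0, -0.4]
grip_width: 0.0005
grip_force: 2.3
```

Emit:
send_rows(
  motion=[
    [[0,-0.02,0],[0,0,0],-1],
    [[0,0,0],[0,0,0],-1],
  ],
)

```text
time_s: 19.15
ee_pos: [0.6287, 0.0195, 0.0344]
eef_rot: [-3.142, 0.0, 0.008]
force: [0.1, -4.1, 0.7]
grip_width: 0.0006
grip_force: 2.3
```

Emit:
send_rows(
  motion=[
    [[0,-0.02,0],[0,0,0],-1],
    [[0,0,0],[0,0,0],-1],
  ],
)

```text
time_s: 19.35
ee_pos: [0.6287, 0.0196, 0.0344]
eef_rot: [3.141, 0.0, 0.008]
force: [0.5, -7.1, 0.6]
grip_width: 0.0005
grip_force: 4.0
```

Emit:
send_rows(
  motion=[
    [[0,-0.02,0],[0,0,0],-1],
    [[0,0,0],[0,0,0],-1],
  ],
)

```text
time_s: 19.55
ee_pos: [0.6286, 0.0196, 0.0344]
eef_rot: [3.14, 0.0, 0.008]
force: [-0.7, -11.1, 0.5]
grip_width: 0.0007
grip_force: 5.8
```

Emit:
send_rows(
  motion=[
    [[0,0.007,0],[0,0,0],-1],
    [[0,0,0],[0,0,0],-1],
    [[0,0,0],[0,0,0],-1],
    [[0,0,0],[0,0,0],-1],
    [[0,0,0],[0,0,0],-1],
    [[0,0,0],[0,0,0],-1],
    [[0,0,0],[0,0,0],-1],
    [[0,0,0],[0,0,0],-1],
  ],
)

```text
time_s: 20.35
ee_pos: [0.6286, 0.0196, 0.0344]
eef_rot: [3.141, 0.0, 0.008]
force: [-0.6, -10.6, 0.7]
grip_width: 0.0003
grip_force: 5.1
```

Emit:
send_rows(
  motion=[
    [[0,0.1,0],[0,0,0],-1],
    [[0,0.4,0],[0,0,0],-1],
    [[0,0.6,0],[0,0,0],-1],
    [[0,1,-0.5],[0,0,0],-1],
    [[0,1,-1],[0,0,0],-1],
    [[0,1,-1],[0,0,0],-1],
    [[0,1,0],[0,0,0],-1],
    [[0,1,0],[0,0,0],-1],
    [[0,1,0],[0,0,0],-1],
    [[0,0,0],[0,0,0],-1],
  ],
)

```text
time_s: 21.35
ee_pos: [0.6297, -0.1969, 0.1093]
eef_rot: [3.141, 0.0, 0.004]
force: [-0.2, 0.4, -0.1]
grip_width: 0.0006
grip_force: 0.0
```

Run:
```python
from h import *
c=snap('top','top4.png'); P=world(c)*1000
cv2.imwrite('pics/top4c.png',cv2.resize(c['pixels'][175:275,240:400,::-1],(800,500),interpolation=2))
m=(P[...,2]>60)&(P[...,0]>600)&(P[...,0]<650)&(P[...,1]>0)&(P[...,1]<80)
print('bookend y',P[m].min(0),P[m].max(0))
# front face x of boxes per y
for y in range(44,198,8):
    m=(P[...,2]>40)&(P[...,2]<46)&(abs(P[...,1]-y)<4)&(P[...,0]>560)&(P[...,0]<658)
    if m.any(): print(y,P[m][:,0].min().round(1),P[m][:,0].max().round(1))
```

```text
bookend y [602.3449182   33.55815281  61.15766513] [649.4860354   41.5751715   67.88317672]
44 602.3 657.8
52 602.2 657.5
60 601.9 656.7
68 601.8 657.7
76 601.7 658.0
84 602.0 657.1
92 602.0 657.8
100 601.8 657.6
108 602.0 657.3
116 601.2 657.8
124 601.4 657.9
132 601.1 657.4
140 601.7 657.8
148 600.9 658.0
156 601.2 657.9
164 601.5 657.9
172 601.5 657.8
180 600.6 657.4
188 600.3 657.2
196 600.9 657.4
```

View pics/top4c.png

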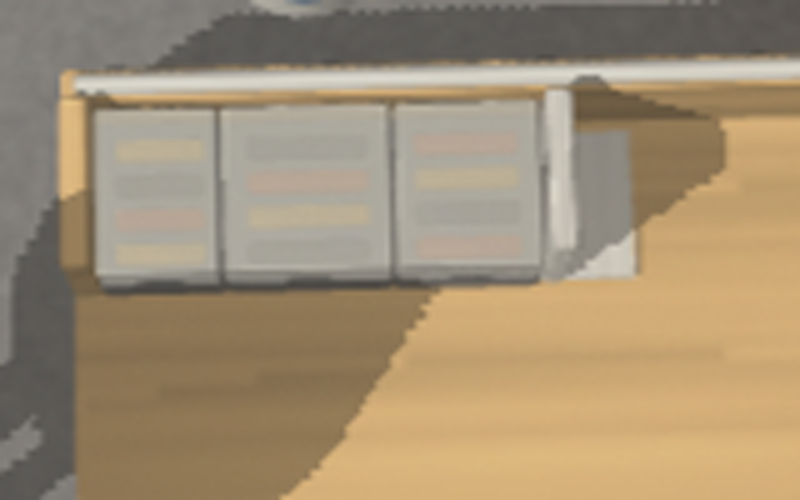

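The crop shows a closed row between the end stop (column 90) and the bookend (column 560). The boxes are square, their front edges in line with the fence to within about 1 mm.

```bash
python3 -c "
from station import *
print(hand_in())"
```

```text
the job is handed in; nothing more can be done
None
```

I handed the job in at about 21 s: the three boxes are flat against the fence in a closed row with the bookend up to them, after a held press of about 10.6 N (just over the 8–10 N asked for); the judge's verdict was not shown.

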